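Seat the plate magnifier on its three-pronged stand

ROBOT

A 6-joint arm with a two-finger parallel gripper is mounted at the origin on the work surface. World frame = base frame: x ahead of the robot, y to its left, z up, the work surface at z = 0. Lengths are in m, angles in degrees, forces in N, time in s.
With the tool pointing down it reaches from about 0.4 to 0.825 m from the base axis. Payload 7 kg.
Tool frame: the origin (TCP) lies at the very end of the fingers, on their centre line; the grasp point (between the pads) lies 19 mm behind it (r.hold_point_z is the distance from the TCP to the grasp point, in m); z points along the fingers, y is the direction in which the jaws open and shut (so a half turn about z gives the same grasp; the last joint's range is limited). The gripper opens to 88 mm and grips with 3 to 60 N. Pads are 19 mm wide; open, the fingers measure 130 mm over their backs; the gripper's body (78 mm by 193 mm) begins 47 mm behind the grasp point.
Start: joints at [-50.93, 20.546, 0.682, 0, -70.136, -16.507], TCP at [0.259, -0.623, 0.227] pointing down, gripper open.
Joint ranges: [-176.03, 176.03], [-82.01, 121.73], [-58.28, 71.71], [-173.87, 95.51], [-174.79, -0.11], [-173.66, 173.66]. Speed limits (degrees/s): [136.94, 136.94, 172.46, 180, 180, 180].

INTERFACE

Orientations are given as [roll, pitch, yaw] about the fixed x, y, z axes, in that order (R = Rz(yaw) Ry(pitch) Rx(roll)).
In Python, from plant import r gives the robot as it stands. The module is installed in compiled form; this text tells all that it offers.
- The arm moves only by the shell command python3 -m inch 'ROWS' [FORCE]. ROWS is text: rows parted by semicolons, each of 7 numbers parted by spaces: the shift along the tool's x, y, z in m, then the turn, a rotation vector about the tool's x, y, z in rad, then the opening, from 0 (shut) to 1 (fully open). In form: tx ty tz ax ay az jaw; .... A call has 1 to 20 rows; each row shifts and turns the commanded pose from where the row before left it, along the tool's axes as they then stand; what a row does not reach is not made up. A row lasts 1/12 s, in which the tool goes at most 41.7 mm and 7.16 degrees, less where a joint would pass 70% of its speed; a pose out of reach is approached as far as the arm can. A call with a gripper value outside its range is refused whole. The fingers move at their own pace and stop on an object; FORCE is the grip in N (left out, the last holds). Time passes only in rows, so rows that do not move let the fingers close. It gives the time, the measured TCP pose, the force and the opening at its end, in the units of the state.
- r.get_state(): the state, without advancing time (a new reading comes with each control period).
- r.capture(name): name is "scene" or "top" or "wrist"; returns the picture (480x640x3 uint8, red, green, blue); there is no depth.
- r.camera_params(name): a dict with "vfov" (degrees; the focal length in pixels is half the picture's height over the tangent of half this angle, whatever the lens; pixels are square), "cx", "cy" (the principal point, pixels), "R" (3x3) and "t" (3): a world point X has camera coordinates R X + t. Camera axes: x right, y down, z forward; pixel columns grow to the right and rows downward; lengths in m; the calibration is good to about 2 mm. A picture is of the moment at which its call begins: read the wrist's pose just before it. camera_params takes no time and is no camera call; for the wrist camera it gives the pose at the moment of the call.
- r.close_job(): hands the job in, once; it reports no verdict.
Trained networks look in the newest picture that a camera, given by its name, has taken for a name from the list of things; names that differ only in an ending like _2 or _b are one class to them, and where a whole thing is asked for, a point or a joint stands for the part that bears it (a point fixed in the world has none). Each returns a list of dicts, best first, with "p" (0 to 1); they miss things now and then, are a little off and sometimes report something else, mostly with a low value. They report only what shows in the picture. A call takes as long as a camera call. They do not tell look-alikes from the thing itself.
- r.recognise(target, camera): "xy" ([column, row] in pixels, amid what is visible of it).
The state is a dict: "time_s": time; "joints": joint angles; "qd": joint speeds; "joint_torque": joint torques, N m; "tcp_pos": TCP position; "eef_rot": TCP orientation; "contact_force": force on the tool from outside, world axes, zero at the start; "moment": the same for the moment, N m; "gripper_width": finger opening in m.
Only numpy, scipy, OpenCV 4.12 (cv2) and the standard library are available. Lean on these libraries where they do the work, as an engineer would, in place of code of your own. Each camera call takes 0.05 s, during which the arm holds its last target.

TASK

Put the large brass magnifier, glass side up, into the three-pronged stand over the copper proof, so that its wide flange lies level and fully home on all three prongs and cannot rock. Lower it into place rather than dropping it, let go, and leave the small magnifier where it stands.

Things in the scene. Friction and masses are not known exactly. Their poses are not given: they have to be found in the camera images.
- big_center (a point): The large magnifier, loose, upright on the table, glass on top. Brass flange 88 mm across, 6 mm thick at the bottom; on it a concentric round brass barrel 44 mm across with a slightly domed lens over black in its top. 52 mm tall to the rim, 56 to the glass; 0.2 to 0.4 kg. Point: on its axis, 26 mm above its underside; z up. Round: yaw does not matter. Grip the barrel.
- small_center (a point): A small magnifier of the same make, loose, to be left alone: same barrel (44 mm across, 52 mm tall) but its flange is only 58 mm across, so it would fall between the prongs. Point: on its axis, 26 mm above its underside.
- stand: The three-pronged stand, fixed: a dark steel disc 132 mm across and 10 mm thick with a small copper plate on it, and three upright steel prongs 14 mm wide, 120 degrees apart, one along +x. Each has a flat shoulder 31 to 48 mm from the axis, 60 mm above the table, and an outer lip up to 14 mm above the shoulder. Origin: on its axis at table level; z up.
- seat (a point): Point on the stand's axis level with the three shoulders, 60 mm above the table; z up. The lips lean outward: inside, 48 mm from the axis at the shoulder and 56.5 mm at the top (about 61 mm outside), so the large magnifier has 4 mm play all round and mostly slides home from 8 mm off centre. Seated, its underside is level with this point and its own point 26 mm above it.
Not all that is in view belongs to the job. Leave any purple look-alike of the part that bears big_center alone. Of the things shaped like the stand, the steel one is meant.

How it is judged (in metres and radians):
At the end, for the whole second after the job is handed in: The large magnifier rests released and still on the stand's three shoulders, glass up: axis within 10 mm of the stand's, underside within 3 mm of the shoulders' level, tilt under 3 degrees (0.05 rad), so that all three prongs bear. The small magnifier is within 40 mm of its start (horizontal distance between big_center and seat below 0.01 m and z of big_center in the frame of seat between 0.023 and 0.029 m and angle between big_center's own z axis and vertical below 0.05 rad and linear speed of big below 0.02 m/s and angular speed of big below 0.2 rad/s); the robot touches nothing.
It fails at once if the small magnifier is moved more than 40 mm from its place (distance of small_center from where it was at the start of the episode above 0.04 m).
It fails at once if the large magnifier is dropped onto the stand (it comes down on the seat, its point within 30 mm sideways and less than 50 mm above the seat, faster than 0.6 m/s, as after a fall of about 20 mm) (horizontal distance between big_center and seat below 0.03 m and z of big_center in the frame of seat below 0.05 m and linear speed of big above 0.6 m/s).
It also fails if it takes over 35 s, if anything falls off the work surface, if the arm or the gripper's body presses on something with over 40 N, if the wrist force passes 120 N, or if a joint passes its speed limit or range.

## Working session

There is one attempt and no reset: what is moved stays moved. The work goes in short steps, Python scripts to look and compute and a shell command to move; the robot and the scene stay as the last step left them, time stands still between calls to the robot, and variables do not carry over. Pictures are saved under pics/ and viewed, and the job is handed in when it is done.

```bash
mkdir -p pics; cat > h.py <<'E'
import numpy as np, cv2
from plant import r
def save(n,img): cv2.imwrite('pics/'+n,cv2.cvtColor(img,cv2.COLOR_RGB2BGR))
def ray(p,uv):
    f=240/np.tan(np.radians(p['vfov'])/2)
    d=np.array([(uv[0]-p['cx'])/f,(uv[1]-p['cy'])/f,1]);R=np.array(p['R']);t=np.array(p['t'])
    return -R.T@t,R.T@d
def onz(p,uv,z):
    c,d=ray(p,uv);return c+d*(z-c[2])/d[2]
def proj(p,X):
    f=240/np.tan(np.radians(p['vfov'])/2);q=np.array(p['R'])@np.array(X)+np.array(p['t'])
    return np.array([p['cx']+f*q[0]/q[2],p['cy']+f*q[1]/q[2]])
E
python3 - <<'E'
from h import *
print(r.get_state())
for c in ['scene','top']:
    save(c+'1.png',r.capture(c)); p=r.camera_params(c); print(c,p)
    for t,z in [('big_center',.026),('small_center',.026),('stand',.03)]:
        for d in r.recognise(t,c): print(t,d,onz(p,d['xy'],z).round(3))
E
```

```text
{'time_s': 0.0, 'joints': array([-5.09289466e+01,  2.05899090e+01,  6.32374178e-01, -2.08409045e-02,
       -7.01359055e+01, -1.65072748e+01]), 'qd': array([-0.02598615, -0.06660946, -0.06077159, -0.14860447,  0.14244429,
        0.08156601]), 'joint_torque': array([-8.32329042e-04, -5.82718527e+01,  2.93058944e+01,  6.99724227e+00,
        6.99079319e-03, -8.41330666e-05]), 'tcp_pos': array([ 0.25879007, -0.62287224,  0.22562702]), 'eef_rot': array([ 1.79904844e+02, -7.76824831e-03, -1.57443312e+02]), 'contact_force': array([-0.88751953, -0.15564557,  0.19752188]), 'moment': array([ 0.04204546, -0.03446928, -0.02392103]), 'gripper_width': 0.08710713654882886}
scene {'vfov': 48.2732144996424, 'cx': 331.32021445156556, 'cy': 243.86199880197879, 'R': array([[-0.8059347 ,  0.59171369, -0.01855195],
       [ 0.33503005,  0.43003807, -0.83834487],
       [-0.48808209, -0.68186668, -0.54482447]]), 't': array([ 0.40345594, -0.09487461,  1.2710039 ])}
big_center {'xy': [453.9, 302.6], 'p': 0.93} [0.388 0.206 0.026]
big_center {'xy': [410.6, 343.7], 'p': 0.71} [0.517 0.235 0.026]
small_center {'xy': [251.9, 225.5], 'p': 0.68} [ 0.537 -0.24   0.026]
stand {'xy': [301.5, 202.9], 'p': 0.87} [ 0.4   -0.252  0.03 ]
stand {'xy': [318.6, 303.0], 'p': 0.77} [0.577 0.068 0.03 ]
top {'vfov': 56.45886509462335, 'cx': 317.8626118788894, 'cy': 235.36145516895428, 'R': array([[-0.01764744, -0.99877736, -0.04617751],
       [-0.98370847,  0.02560797, -0.17793783],
       [ 0.17890279,  0.04228506, -0.98295766]]), 't': array([0.03119727, 0.52224608, 0.68226664])}
big_center {'xy': [218.1, 331.9], 'p': 0.96} [0.371 0.187 0.026]
big_center {'xy': [203.7, 252.8], 'p': 0.67} [0.502 0.214 0.026]
small_center {'xy': [472.5, 226.9], 'p': 0.89} [ 0.534 -0.236  0.026]
stand {'xy': [306.5, 213.9], 'p': 0.85} [0.563 0.039 0.03 ]
stand {'xy': [504.1, 321.3], 'p': 0.67} [ 0.38  -0.273  0.03 ]
```

View pics/scene1.png

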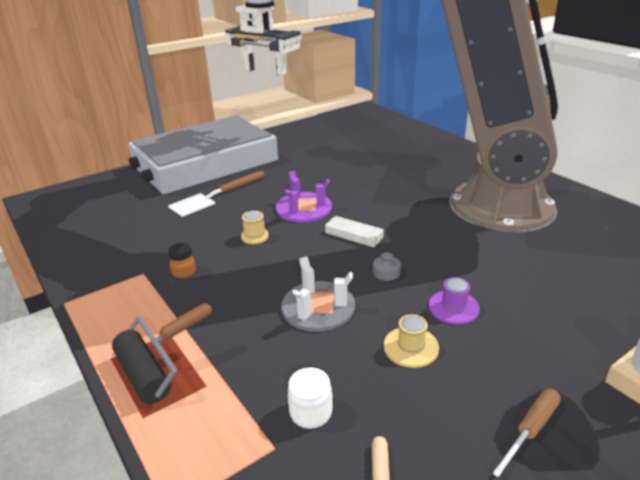

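View pics/top1.png

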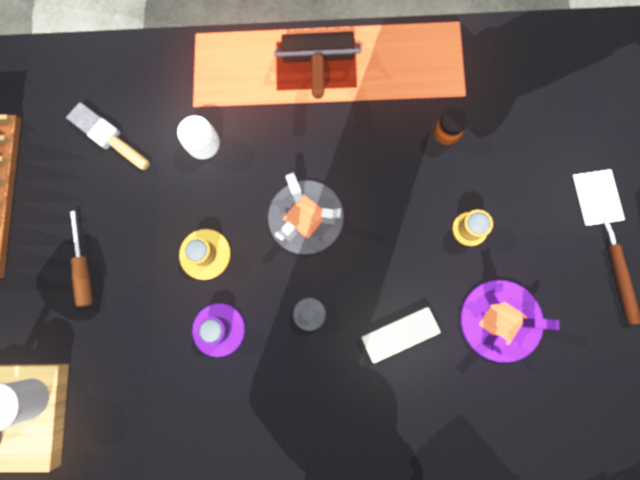

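Top picture: the large brass magnifier is at (204,253), and could be mistaken for the purple look-alike at (218,331) or the small brass one at (473,228). The steel stand is at (306,217), with a purple one at (503,321). I'll choose the brass (204,253) and the steel stand, then check them in a crop.

```bash
python3 - <<'E'
from h import *
for c,rois in [('top',{'big':(165,215,245,295),'st':(255,165,355,265),'small':(440,195,505,260)}),('scene',{'big':(370,300,450,375),'st':(270,245,370,340)})]:
    img=cv2.cvtColor(cv2.imread(f'pics/{c}1.png'),cv2.COLOR_BGR2RGB);p=r.camera_params(c)
    out=[]
    for n,(a,b,x,y) in rois.items():
        out.append(cv2.resize(img[b:y,a:x],(380,380),interpolation=cv2.INTER_CUBIC))
        if n!='st':
            hsv=cv2.cvtColor(img[b:y,a:x],cv2.COLOR_RGB2HSV)
            m=((hsv[...,0]>12)&(hsv[...,0]<35)&(hsv[...,1]>90)&(hsv[...,2]>70)).astype(np.uint8)
            cs,_=cv2.findContours(m,cv2.RETR_EXTERNAL,cv2.CHAIN_APPROX_NONE);k=max(cs,key=cv2.contourArea)
            e=cv2.fitEllipse(cv2.convexHull(k)); 
            ctr=(e[0][0]+a,e[0][1]+b);print(c,n,ctr,e[1],onz(p,ctr,.006).round(4))
    save(c+'_crop.png',np.hstack(out[:2]))
E
```

```text
top big (204.33126831054688, 253.95440673828125) (51.31842803955078, 53.654090881347656) [0.5027 0.2193 0.006 ]
top small (472.21390533447266, 226.80495262145996) (36.524864196777344, 42.72517395019531) [ 0.5383 -0.2421  0.006 ]
scene big (411.16894149780273, 341.9502754211426) (53.34812545776367, 56.84626388549805) [0.498  0.2175 0.006 ]
```

View pics/top_crop.png

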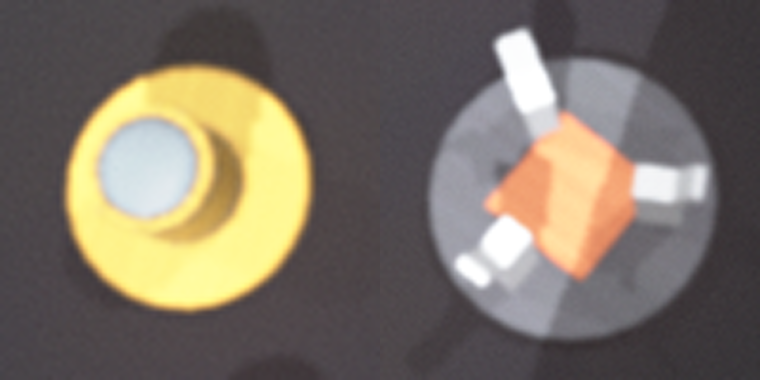

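View pics/scene_crop.png

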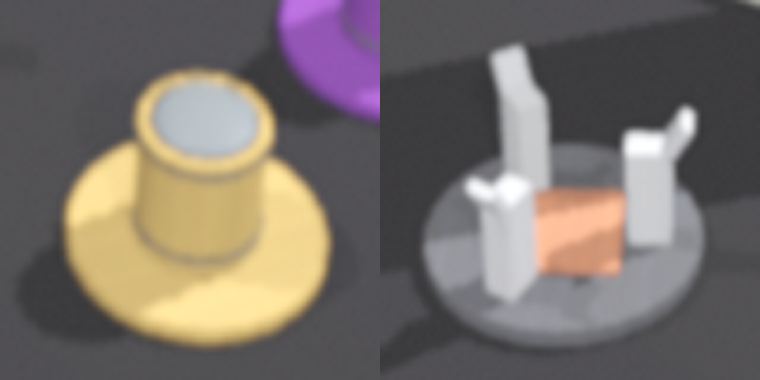

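The crops show the brass large magnifier upright with a wide flange, at about (0.50, 0.219). The light steel stand is at about (0.56, 0.04), with its three prongs clear. I'll turn the jaw axis to world y and move to a viewing pose.

```bash
python3 -m inch '0 0 -0.02 0 0 0.0986 1; 0 0 -0.02 0 0 0.0986 1; 0 0 -0.02 0 0 0.0986 1; 0 0 -0.02 0 0 0.0986 1; -0.02 0.035 0 0 0 0 1; -0.02 0.035 0 0 0 0 1; -0.02 0.035 0 0 0 0 1; -0.02 0.035 0 0 0 0 1; -0.02 0.035 0 0 0 0 1; -0.02 0.035 0 0 0 0 1; -0.02 0.035 0 0 0 0 1; -0.02 0.035 0 0 0 0 1; -0.02 0.035 0 0 0 0 1; -0.02 0.035 0 0 0 0 1; 0 0.035 0 0 0 0 1; 0 0.035 0 0 0 0 1; 0 0.035 0 0 0 0 1; 0 0.035 0 0 0 0 1; 0 0.035 0 0 0 0 1; 0 0.035 0 0 0 0 1'
python3 -m inch '0 0.035 0 0 0 0 1; 0 0.035 0 0 0 0 1; 0 0.035 0 0 0 0 1; 0 0.02 0 0 0 0 1; 0 0.01 0 0 0 0 1; 0 0 0 0 0 0 1; 0 0 0 0 0 0 1'
python3 - <<'E'
from h import *
s=r.get_state();p=r.camera_params('wrist');img=r.capture('wrist')
save('w1.png',img);print(s['time_s'],s['tcp_pos'],s['eef_rot'],s['contact_force'])
R=np.array(p['R']);print('cam',-R.T@p['t'],'axis',R[2],p['vfov'],p['cx'],p['cy'])
for t,z in [('big_center',.026),('stand',.03)]:
    for d in r.recognise(t,'wrist'): print(t,d,onz(p,d['xy'],z).round(3))
E
```

```text
time_s: 2.07
tcp_pos: [0.4589, -0.0618, 0.3069]
eef_rot: [180.0, 0.1, 180.0]
contact_force: [0.7, 0.4, 0.2]
gripper_width: 0.0875
time_s: 2.65
tcp_pos: [0.4593, 0.0716, 0.3066]
eef_rot: [-180.0, -0.0, -180.0]
contact_force: [0.6, 0.3, 0.0]
gripper_width: 0.0876
2.65 [0.45928407 0.07157805 0.30655397] [-1.79988572e+02 -7.53515666e-03 -1.79964648e+02] [0.55836465 0.31035065 0.02424977]
cam [0.39243904 0.07058605 0.46502412] axis [ 2.49837785e-01  4.57075096e-04 -9.68287598e-01] 58.996501613009094 319.0510449687805 237.63163053273666
big_center {'xy': [453.5, 228.5], 'p': 0.95} [0.496 0.214 0.026]
big_center {'xy': [437.0, 106.2], 'p': 0.7} [0.371 0.187 0.026]
stand {'xy': [293.3, 271.2], 'p': 0.67} [0.542 0.043 0.03 ]
stand {'xy': [18.9, 118.6], 'p': 0.66} [ 0.384 -0.226  0.03 ]
```

View pics/w1.png

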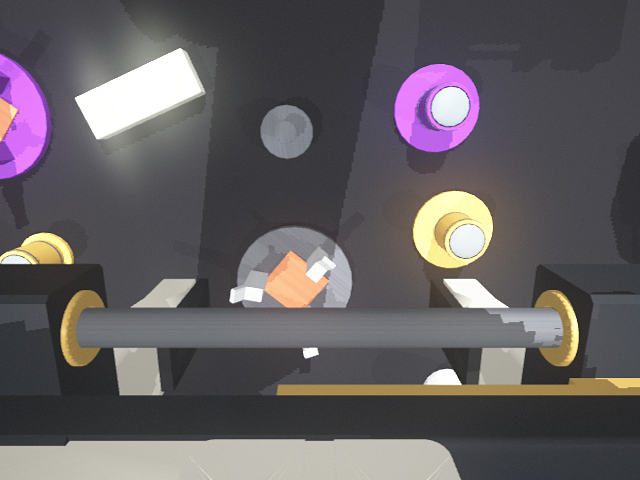

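Wrist picture: brass magnifier at (453,230), purple one at (437,106), steel stand at (294,282) partly hidden by the gripper. I'll move forward so both are clear.

```bash
python3 -m inch '-0.03 0.018 0 0 0 0 1; -0.03 0.018 0 0 0 0 1; -0.03 0.018 0 0 0 0 1; -0.015 0.005 0 0 0 0 1; 0 0 0 0 0 0 1; 0 0 0 0 0 0 1; 0 0 0 0 0 0 1'
python3 - <<'E'
from h import *
s=r.get_state();p=r.camera_params('wrist');img=r.capture('wrist')
save('w2.png',img);np.save('w2.npy',np.array([p],dtype=object),allow_pickle=True);print(s['time_s'],s['tcp_pos'],s['qd'].round(1))
for t,z in [('big_center',.026),('stand',.03)]:
    for d in r.recognise(t,'wrist'): print(t,d,onz(p,d['xy'],z).round(3))
hsv=cv2.cvtColor(img,cv2.COLOR_RGB2HSV)[:250]
m=((hsv[...,0]>12)&(hsv[...,0]<35)&(hsv[...,1]>70)&(hsv[...,2]>70)).astype(np.uint8)
cs,_=cv2.findContours(m,cv2.RETR_EXTERNAL,cv2.CHAIN_APPROX_NONE)
for k in cs:
    if cv2.contourArea(k)>800:
        e=cv2.fitEllipse(cv2.convexHull(k)); print(e,onz(p,e[0],.006).round(4))
        q=np.array([onz(p,x[0],.006)[:2] for x in cv2.convexHull(k)]); (c,rad)=cv2.minEnclosingCircle(q.astype(np.float32)); print(c,rad)
E
```

```text
time_s: 3.38
tcp_pos: [0.5642, 0.1294, 0.3064]
eef_rot: [-180.0, -0.0, 179.9]
contact_force: [-0.1, 0.3, -0.1]
gripper_width: 0.0873
3.3833 [0.56420179 0.12940043 0.30635302] [ 0.4 -1.3 -0.4  0.   0.2 -0. ]
big_center {'xy': [383.2, 18.7], 'p': 0.79} [0.397 0.189 0.026]
big_center {'xy': [404.2, 131.6], 'p': 0.71} [0.501 0.214 0.026]
stand {'xy': [238.7, 189.2], 'p': 0.89} [0.558 0.046 0.03 ]
((239.16680908203125, 188.9619598388672), (61.383995056152344, 68.60710144042969), 41.939971923828125) [0.5609 0.0419 0.006 ]
(0.5634461641311646, 0.041785020381212234) 0.03817237913608551
((403.95025634765625, 135.35479736328125), (82.91178894042969, 95.50088500976562), 14.812743186950684) [0.5046 0.2179 0.006 ]
(0.5066812038421631, 0.2182193547487259) 0.048540420830249786
((621.2981567382812, 87.07029724121094), (34.9611701965332, 99.37654876708984), 2.0194766521453857) [0.457 0.438 0.006]
(0.4574189782142639, 0.4400354027748108) 0.04408450052142143
```

View pics/w2.png

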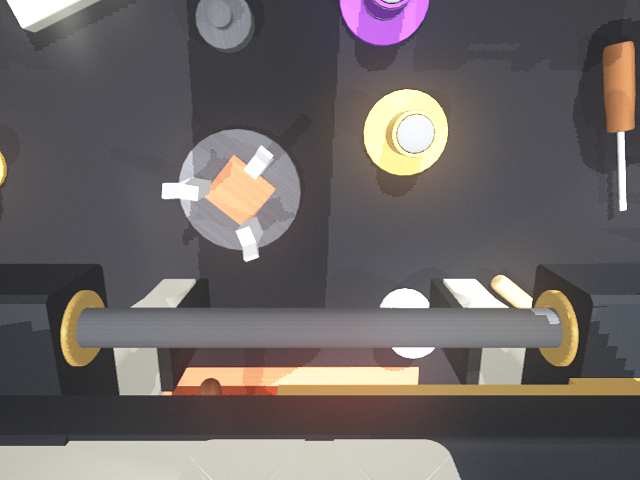

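```bash
cat > fit.py <<'E'
from h import *
from scipy.optimize import minimize
a=np.linspace(0,2*np.pi,120,endpoint=False)
def circ(x,y,z,rad): return np.c_[x+rad*np.cos(a),y+rad*np.sin(a),np.full_like(a,z)]
def P(p,X):
    f=240/np.tan(np.radians(p['vfov'])/2);q=X@np.array(p['R']).T+np.array(p['t'])
    return np.c_[p['cx']+f*q[:,0]/q[:,2],p['cy']+f*q[:,1]/q[:,2]]
def fit(img,p,x0,shapes):
    e=cv2.Canny(cv2.GaussianBlur(img,(3,3),0),50,130);dt=np.minimum(cv2.distanceTransform(255-e,cv2.DIST_L2,5),5)
    def cost(v):
        s=0
        for z,rad in shapes:
            uv=P(p,circ(v[0],v[1],z,rad)).astype(np.float32)
            s+=cv2.remap(dt,uv[:,0].reshape(-1,1),uv[:,1].reshape(-1,1),cv2.INTER_LINEAR,borderValue=5).mean()
        return s
    g=min(((cost((x0[0]+i,x0[1]+j)),x0[0]+i,x0[1]+j) for i in np.arange(-.015,.0151,.001) for j in np.arange(-.015,.0151,.001)))
    o=minimize(cost,g[1:],method='Nelder-Mead',options=dict(xatol=1e-4,initial_simplex=[g[1:],(g[1]+.001,g[2]),(g[1],g[2]+.001)]))
    return o.x,o.fun
E
python3 - <<'E'
from fit import *
for n,p in [('w2',np.load('w2.npy',allow_pickle=True)[0]),('top1',r.camera_params('top')),('scene1',r.camera_params('scene'))]:
    img=cv2.cvtColor(cv2.imread(f'pics/{n}.png'),cv2.COLOR_BGR2RGB)
    b=fit(img,p,(.503,.217),[(.006,.044)]); b2=fit(img,p,(.503,.217),[(.052,.022)]);s=fit(img,p,(.562,.042),[(.010,.066)])
    print(n,b,b2,s)
    o=img.copy()
    for X in [circ(*b[0],.006,.044),circ(*b[0],.052,.022),circ(*s[0],.01,.066),circ(*s[0],.06,.031),circ(*s[0],.06,.048),circ(*s[0],.074,.0565)]:
        for u in P(p,X): cv2.circle(o,tuple(int(t) for t in u.round()),0,(0,255,0),-1)
    if n=='w2': save('w2o.png',cv2.resize(o[60:280,140:470],None,fx=2.3,fy=2.3,interpolation=cv2.INTER_CUBIC))
E
```

```text
w2 (array([0.50221971, 0.21916028]), np.float64(0.20553384721279144)) (array([0.50231163, 0.21382604]), np.float64(0.6502251029014587)) (array([0.56337172, 0.04238898]), np.float64(0.7573382258415222))
top1 (array([0.50288216, 0.21916712]), np.float64(0.5221923589706421)) (array([0.49821997, 0.20887659]), np.float64(1.082256555557251)) (array([0.56382717, 0.04297898]), np.float64(0.5044438242912292))
scene1 (array([0.50688245, 0.22541533]), np.float64(0.6405502557754517)) (array([0.50323978, 0.22224469]), np.float64(0.5582697987556458)) (array([0.56468152, 0.04729942]), np.float64(0.8012648224830627))
```

View pics/w2o.png

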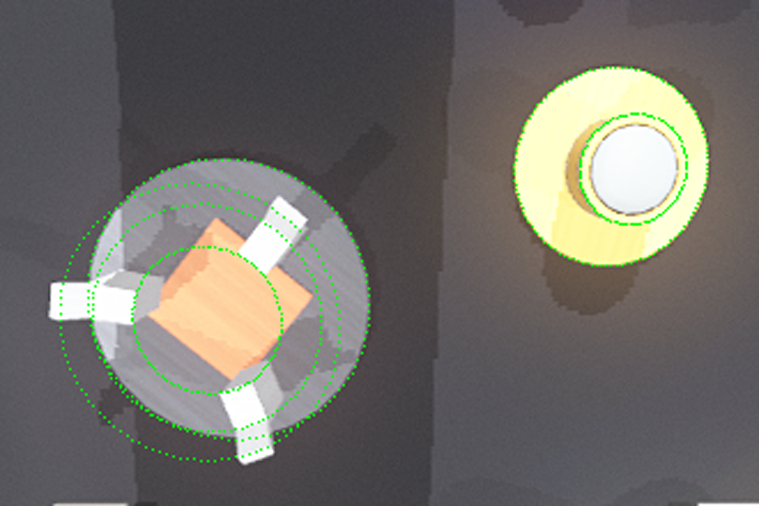

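The overlay fits. The flange centre is (0.5025, 0.219), agreeing between the wrist and top views to 1 mm, and the stand axis is (0.5635, 0.0427). The prongs point roughly 25°, 145° and 265° in world. I'll move over the magnifier and partway down.

```bash
python3 -m inch '0.0205 0.03 0.02 0 0 0 1; 0.0205 0.03 0.03 0 0 0 1; 0.0205 0.0296 0.03 0 0 0 1; 0 0 0.03 0 0 0 1; 0 0 0.03 0 0 0 1; 0 0 0.03 0 0 0 1; 0 0 0.01 0 0 0 1; 0 0 0 0 0 0 1; 0 0 0 0 0 0 1; 0 0 0 0 0 0 1'
python3 - <<'E'
from fit import *
p=r.camera_params('wrist');img=r.capture('wrist');s=r.get_state()
print(s['tcp_pos'],s['eef_rot'],s['contact_force'])
o=img.copy()
for X in [circ(.5025,.219,.006,.044),circ(.5025,.219,.052,.022)]:
    for u in P(p,X): cv2.circle(o,tuple(int(t) for t in u.round()),0,(0,255,0),-1)
save('w3.png',o)
E
```

```text
time_s: 4.37
tcp_pos: [0.5088, 0.2139, 0.1355]
eef_rot: [179.9, 0.1, 180.0]
contact_force: [0.1, 0.8, 0.1]
gripper_width: 0.0877
[0.50876906 0.21398357 0.13552267] [1.79887432e+02 1.58045165e-01 1.79966103e+02] [ 0.20166469 -0.38784733  0.16868747]
```

View pics/w3.png

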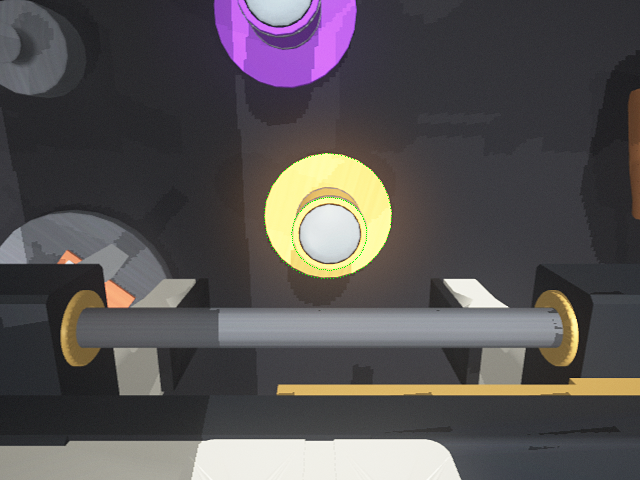

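The overlay coincides with the brass flange and barrel at (328,217). Two rows were clipped because they exceeded 41.7 mm, so I'll correct by about −6 and +5 mm and descend, measuring near the bottom.

```bash
python3 -m inch '0.006 0.005 0 0 0 0 1; 0 0 0.025 0 0 0 1; 0 0 0.025 0 0 0 1; 0 0 0.02 0 0 0 1; 0 0 0.015 0 0 0 1; 0 0 0.01 0 0 0 1; 0 0 0.01 0 0 0 1; 0 0 0.006 0 0 0 1; 0 0 0 0 0 0 1; 0 0 0 0 0 0 1; 0 0 0 0 0 0 1'
```

```text
time_s: 5.33
tcp_pos: [0.5021, 0.2188, 0.0231]
eef_rot: [180.0, 0.1, 180.0]
contact_force: [0.5, -0.5, 0.4]
gripper_width: 0.0876
```

```bash
python3 -m inch '0 0 0 0 0 0 0.7; 0 0 0 0 0 0 0.4; 0 0 0 0 0 0 0.4; 0 0 0 0 0 0 0.4; 0 0 0 0 0 0 0.4; 0 0 0 0 0 0 0.4; 0 0 0 0 0 0 0.4; 0 0 0 0 0 0 0.4' 30
python3 - <<'E'
from h import *
save('w4.png',r.capture('wrist'))
E
```

```text
time_s: 6.0
tcp_pos: [0.5017, 0.2185, 0.0224]
eef_rot: [180.0, 0.0, 180.0]
contact_force: [0.9, 1.3, 0.0]
gripper_width: 0.0433
```

View pics/w4.png

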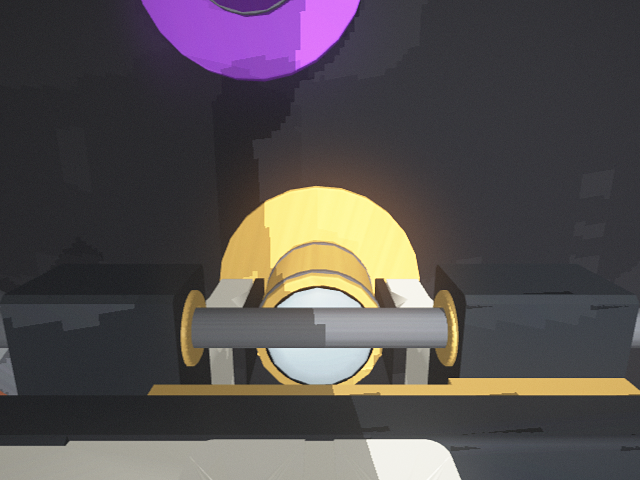

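The barrel is gripped: opening 43 mm, with the flange visible below the fingers around (320,230). Lift.

```bash
python3 -m inch '0 0 0 0 0 0 0.3; 0 0 -0.01 0 0 0 0.3; 0 0 -0.02 0 0 0 0.3; 0 0 -0.02 0 0 0 0.3; 0 0 -0.02 0 0 0 0.3; 0 0 -0.02 0 0 0 0.3; 0 0 -0.02 0 0 0 0.3; 0 0 -0.01 0 0 0 0.3; 0 0 0 0 0 0 0.3; 0 0 0 0 0 0 0.3'
python3 - <<'E'
from h import *
save('w5.png',r.capture('wrist'));s=r.get_state();print(s['contact_force'],s['tcp_pos'])
E
```

```text
time_s: 6.88
tcp_pos: [0.5013, 0.2183, 0.1422]
eef_rot: [180.0, -0.0, 179.9]
contact_force: [-0.5, -0.2, -3.9]
gripper_width: 0.0439
[ 0.19404539  0.78443694 -3.7368755 ] [0.50085778 0.21789348 0.14138899]
```

View pics/w5.png

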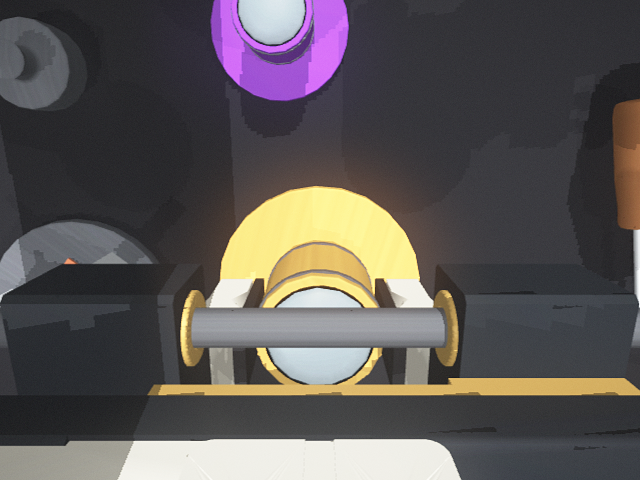

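The part is held (about 4 N of weight) with no slip. Now move over the stand, then turn so the fingers sit between the prongs.

```bash
python3 -m inch '-0.0053 -0.015 0 0 0 0 0.3; -0.0103 -0.03 0 0 0 0 0.3; -0.0103 -0.03 0 0 0 0 0.3; -0.0103 -0.03 0 0 0 0 0.3; -0.0103 -0.03 0 0 0 0 0.3; -0.0103 -0.025 0 0 0 0 0.3; -0.0052 -0.0153 0 0 0 0 0.3; 0 0 0 0 0 -0.109 0.3; 0 0 0 0 0 -0.109 0.3; 0 0 0 0 0 -0.109 0.3; 0 0 0 0 0 -0.109 0.3; 0 0 0 0 0 0 0.3; 0 0 0 0 0 0 0.3; 0 0 0 0 0 0 0.3'
python3 - <<'E'
from fit import *
s=r.get_state();print(s['contact_force'],s['tcp_pos'],s['eef_rot'])
t=s['tcp_pos'];
for c in ['top','scene','wrist']:
    p=r.camera_params(c);img=r.capture(c); save(c+'6raw.png',img)
    zb=t[2]-.0228
    if c!='wrist': print(c,fit(img,p,t[:2],[(zb+.006,.044)]),fit(img,p,(.5635,.0427),[(.010,.066)]))
    o=img.copy()
    for X in [circ(t[0],t[1],zb+.006,.044),circ(t[0],t[1],zb,.044),circ(.5635,.0427,.01,.066)]:
        for u in P(p,X): cv2.circle(o,tuple(int(v) for v in u.round()),0,(0,255,0),-1)
    save(c+'6.png',o)
E
python3 - <<'E'
import cv2,numpy as np
a=cv2.imread('pics/top6.png')[120:320,200:400];b=cv2.imread('pics/scene6.png')[180:380,220:420]
cv2.imwrite('pics/c6.png',cv2.resize(np.hstack([a,b]),(800,400),interpolation=cv2.INTER_CUBIC))
E
```

```text
time_s: 8.1
tcp_pos: [0.563, 0.0429, 0.1414]
eef_rot: [180.0, -0.1, -155.3]
contact_force: [0.2, 0.7, -2.8]
gripper_width: 0.0432
[ 0.16787198  0.7440273  -2.844334  ] [0.56300726 0.04293064 0.14139317] [ 1.79989248e+02 -9.82977484e-02 -1.55261086e+02]
top (array([0.55012461, 0.02535895]), np.float64(1.8655623197555542)) (array([0.56379786, 0.0432182 ]), np.float64(1.7588697671890259))
scene (array([0.56871102, 0.05145313]), np.float64(1.1812902688980103)) (array([0.56841107, 0.05267635]), np.float64(0.9522515535354614))
```

View pics/c6.png

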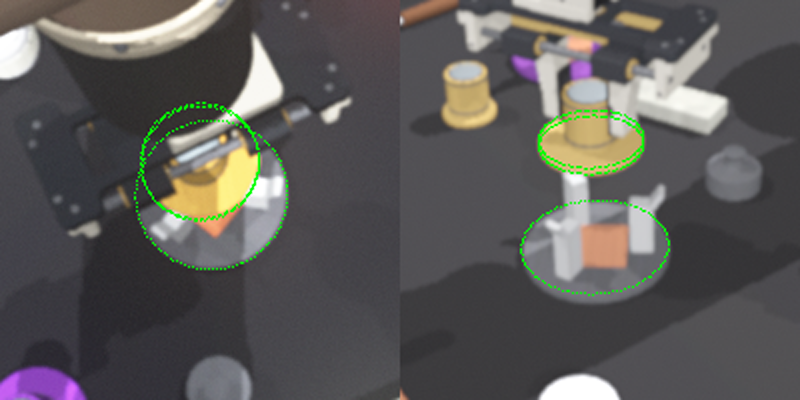

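View pics/wrist6.png

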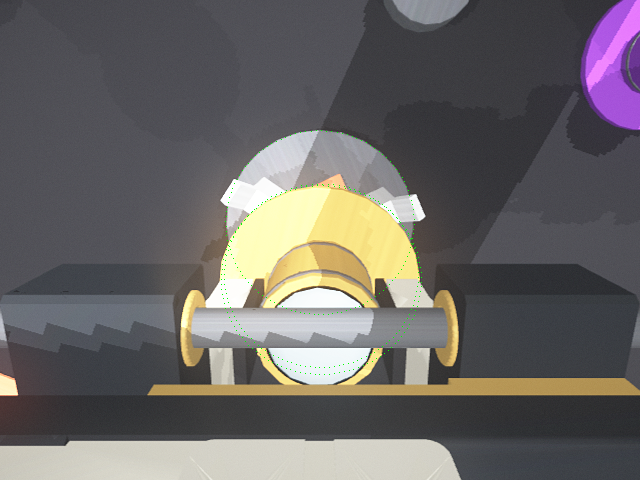

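Wrist overlay: the disc and flange outlines both lie on their circles, and the fingers sit between the prongs. The scene camera is shifted by several mm, but for both objects alike, so the relative error is about 1 mm. Now descend gently.

```bash
python3 -m inch '0 0 0.01 0 0 0 0.3; 0 0 0.012 0 0 0 0.3; 0 0 0.012 0 0 0 0.3; 0 0 0.008 0 0 0 0.3; 0 0 0.004 0 0 0 0.3; 0 0 0.003 0 0 0 0.3; 0 0 0.002 0 0 0 0.3; 0 0 0 0 0 0 0.3; 0 0 0 0 0 0 0.3; 0 0 0 0 0 0 0.3'
```

```text
time_s: 9.08
tcp_pos: [0.5639, 0.0432, 0.0919]
eef_rot: [-180.0, 0.0, -155.0]
contact_force: [-0.4, 0.3, -3.6]
gripper_width: 0.0433
```

Underside is at about 69 mm with no contact. Next 6 mm slowly, watching the force.

```bash
python3 -m inch '0 0 0.002 0 0 0 0.3; 0 0 0.002 0 0 0 0.3; 0 0 0.002 0 0 0 0.3; 0 0 0 0 0 0 0.3; 0 0 0 0 0 0 0.3; 0 0 0 0 0 0 0.3'
python3 -m inch '0 0 0.001 0 0 0 0.3; 0 0 0.001 0 0 0 0.3; 0 0 0 0 0 0 0.3; 0 0 0 0 0 0 0.3'
```

```text
time_s: 9.58
tcp_pos: [0.5635, 0.043, 0.0853]
eef_rot: [-180.0, -0.0, -155.1]
contact_force: [-0.0, -0.1, -3.1]
gripper_width: 0.0436
time_s: 9.92
tcp_pos: [0.5634, 0.043, 0.0833]
eef_rot: [180.0, -0.0, -155.1]
contact_force: [0.1, -0.2, -3.1]
gripper_width: 0.0436
```

```bash
python3 -m inch '0 0 0.0007 0 0 0 0.3; 0 0 0 0 0 0 0.3; 0 0 0 0 0 0 0.3'
python3 -m inch '0 0 0.0007 0 0 0 0.3; 0 0 0 0 0 0 0.3; 0 0 0 0 0 0 0.3'
```

```text
time_s: 10.17
tcp_pos: [0.5635, 0.043, 0.0826]
eef_rot: [180.0, -0.0, -155.1]
contact_force: [0.7, 0.3, -2.5]
gripper_width: 0.0435
time_s: 10.42
tcp_pos: [0.5636, 0.0431, 0.0824]
eef_rot: [-180.0, 0.0, -155.0]
contact_force: [-2.9, 1.4, 3.1]
gripper_width: 0.0434
```

Contact at the expected height (fz −3 → +3 N, TCP 82.4 mm). Open the fingers partway and look.

```bash
python3 -m inch '0 0 0 0 0 0 0.55; 0 0 0 0 0 0 0.65; 0 0 0 0 0 0 0.75; 0 0 0 0 0 0 0.75; 0 0 0 0 0 0 0.75; 0 0 0 0 0 0 0.75'
python3 - <<'E'
from h import *
save('w7.png',r.capture('wrist'))
E
```

```text
time_s: 10.92
tcp_pos: [0.5636, 0.043, 0.0819]
eef_rot: [-180.0, 0.0, -155.1]
contact_force: [0.9, 0.2, 0.2]
gripper_width: 0.0648
```

View pics/w7.png

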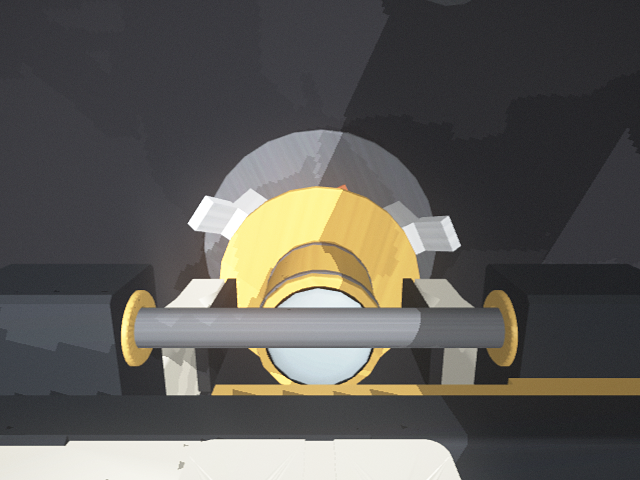

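The fingers are clear on both sides and the flange lies between the lips. Rise straight up, then back off to look.

```bash
python3 -m inch '0 0 -0.01 0 0 0 0.75; 0 0 -0.02 0 0 0 0.75; 0 0 -0.03 0 0 0 0.75; 0 0 -0.035 0 0 0 0.75; 0 0 -0.035 0 0 0 0.75; 0 0 -0.035 0 0 0 0.75; 0 0 -0.035 0 0 0 0.75; -0.035 0 0 0 0 0 0.75; -0.035 0 0 0 0 0 0.75; -0.02 0 0 0 0 0 0.75; 0 0 0 0 0 0 0.75; 0 0 0 0 0 0 0.75; 0 0 0 0 0 0 0.75'
python3 - <<'E'
from fit import *
S=(.5635,.0427);tiles=[]
for c in ['wrist','scene']:
    p=r.camera_params(c);img=r.capture(c)
    for nm,sh in [('flange',(.066,.044)),('rim',(.112,.022)),('disc',(.01,.066))]: print(c,nm,fit(img,p,S,[sh]))
    o=img.copy();b=fit(img,p,S,[(.066,.044)])[0]
    u0=P(p,np.array([[*S,.06]]))[0].astype(int)
    for X in [circ(*b,.066,.044),circ(*b,.112,.022)]:
        for u in P(p,X): cv2.circle(o,tuple(int(v) for v in u.round()),0,(0,255,0),-1)
    for im in (img,o):
        y0=max(u0[1]-75,0);x0=max(u0[0]-75,0);tiles.append(cv2.resize(im[y0:y0+150,x0:x0+150],(400,300) if 0 else (300,300),interpolation=cv2.INTER_CUBIC))
save('f.png',np.vstack([np.hstack(tiles[:2]),np.hstack(tiles[2:])]))
print(r.get_state()['tcp_pos'])
r.capture('top')
p=r.camera_params('top')
for d in r.recognise('small_center','scene')+r.recognise('small_center','top'): print('small',d)
E
```

```text
time_s: 12.05
tcp_pos: [0.6447, 0.0808, 0.2822]
eef_rot: [-180.0, -0.0, -155.1]
contact_force: [-1.0, 0.1, 0.2]
gripper_width: 0.0656
wrist flange (array([0.56417083, 0.04248938]), np.float64(0.31534016132354736))
wrist rim (array([0.56464582, 0.04375584]), np.float64(0.8298819661140442))
wrist disc (array([0.56345379, 0.04221056]), np.float64(0.839737594127655))
scene flange (array([0.56652487, 0.04802556]), np.float64(1.0995068550109863))
scene rim (array([0.56364189, 0.04264365]), np.float64(0.6567362546920776))
scene disc (array([0.56832966, 0.05264638]), np.float64(0.9120225310325623))
[0.64451773 0.08062563 0.28260776]
small {'xy': [252.6, 227.9], 'p': 0.71}
small {'xy': [471.9, 226.6], 'p': 0.97}
```

View pics/f.png

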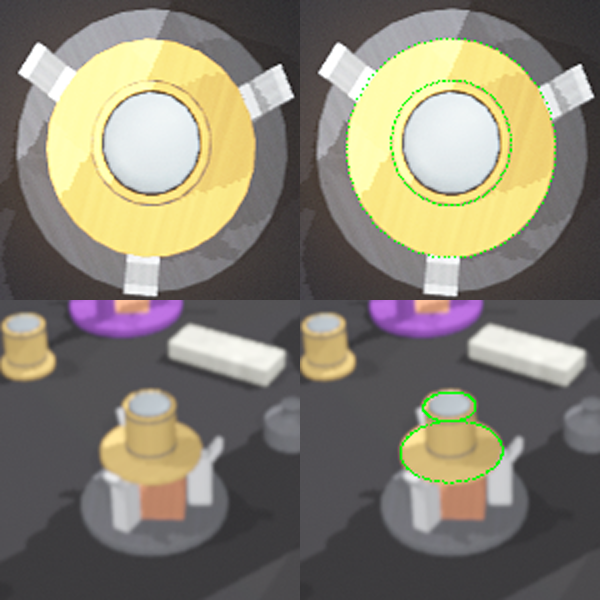

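The wrist view shows the flange inside all three lips and concentric with the disc to within 1 mm. It looks level from both views, and the small magnifier hasn't moved. Handing in.

```bash
python3 -c "
from plant import r
print(r.get_state()['contact_force']);print(r.close_job())"
```

```text
[0.30055997 0.30351238 0.53104605]
the job is handed in; nothing more can be done
None
```

The large brass magnifier is seated on the steel three-pronged stand, glass up and released, and I handed the job in at about 12.5 s. I gripped it by the barrel and lowered it until it touched at the expected height (TCP 82.4 mm). The vertical force went from −3 to +3 N there. I then opened the fingers and rose clear.

**Last checks:**
- **Seating:** In the wrist view the flange lies inside all three lips, about 0.8 mm off the stand's axis. I judged level and fully home from the pictures and the contact height. The rim and flange centres differ by 1.3 mm over 46 mm, which is about 1.6° if real. That is within the fit noise and under the 3° limit.
- **Small magnifier:** It was found within about 2.5 pixels of its first position in both fixed cameras, so it has not moved.
- **Robot:** The gripper was clear, with no contact force beyond sensor noise.

**Disagreements:** The scene camera's fits were off by 5–10 mm in absolute position, so I relied on the wrist and top cameras, which agreed to about 1 mm. During the approach two rows were cut short by the 41.7 mm limit, and I corrected for that before gripping.

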